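# Pull a nozzle cover down evenly with its four T-nuts

## Robot

A 7-joint arm with a two-finger parallel gripper is mounted at the origin on the work surface. World frame = base frame: x ahead of the robot, y to its left, z up, the work surface at z = 0. Lengths are in m, angles in rad, forces in N, time in s.
With the tool pointing down it reaches from about 0.425 to 0.925 m from the base axis. Payload 6.8 kg.
Tool frame: the origin (TCP) lies at the centre of the arm's flange, where the gripper is bolted on; the fingertips stand 173 mm ahead of it and the grasp point (between the pads) lies 155 mm ahead of it (finger_overhang is the distance from the TCP to the fingertips, in m); y points along the fingers, z is the direction in which the jaws open and shut, and the axes are right-handed (so a half turn about y gives the same grasp; the last joint's range is limited). The gripper opens to 85 mm and grips with 20 to 120 N. Pads are 22 mm wide; open, the fingers measure 114 mm over their backs; the gripper's body (76 mm by 85 mm) begins 54 mm behind the grasp point. The pads swing forward as they close: fully open they stand 13 mm farther back than shut.
Start: joints at [-1.304, 0.477, 0.022, 1.555, -0.011, 1.109, -0.083], TCP at [0.247, 0.628, 0.405] pointing down, gripper open.
Joint ranges: [-2.96, 2.96], [-0.34, 2.1], [-1.41, 1.46], [0.24, 2.44], [-1.37, 4.51], [0.17, 1.92], [-2.96, 2.96]. Speed limits (rad/s): [2.39, 2.39, 3.14, 3.14, 3.14, 3.14, 3.14].

## Interface

Orientations are given as a rotation vector (axis times angle).
In Python, from bench import get_obs, grab_frame, hand_in, finger_overhang gives the robot as it stands. The module is installed in compiled form; this text tells all that it offers.
- The arm moves only by the shell command python3 -m jog 'ROWS' [FORCE]. ROWS is JSON, a list of rows, each a list of 3 entries, a list of its own where there are three numbers: the shift along the tool's x, y, z in cm, then the turn about the tool's y in rad, then the gripper command: -1 is fully open, 1 is shut, values between are in proportion. In form: [[[x, y, z], twist, gripper], ...]. A call has 1 to 10 rows; each row is the pose to reach, as a shift and turn from the pose commanded when the call began, along the tool's axes at that moment; what a row does not reach only later rows make up. A row lasts 1/8 s, in which the tool goes at most 62.5 mm and 10.7 degrees, less where a joint would pass 70% of its speed; a pose out of reach is approached as far as the arm can. A call with a gripper value outside its range is refused whole. The fingers move at their own pace and stop on an object; FORCE is the grip in N (left out, the last holds). Time passes only in rows, so rows that repeat a pose let the fingers close. It gives the time, the measured TCP pose, the force and the opening at its end, in the units of the state.
- get_obs(): the state, without advancing time (a new reading comes with each control period).
- grab_frame(name): name is "side" or "top"; returns a dict with "image" (420x560x3 uint8, blue, green, red), "fx", "fy", "cx", "cy" (pixels), "distortion" ([k1, k2, p1, p2, k3] as OpenCV has them; the pictures are not rectified), "origin" and "rotation" of the camera in the world. Camera axes: x right, y up, looking along -z (the intrinsics and any distortion apply to the point x, -y, -z); pixel columns grow to the right and rows downward; lengths in m; the calibration is good to about 2 mm. A picture is of the moment at which its call begins. There is no depth.
- hand_in(): hands the job in, once; it reports no verdict.
The state is a dict: "clock": time; "joints": joint angles; "qvel": joint speeds; "tau": joint torques, N m; "tcp_pos": TCP position; "orientation": TCP orientation; "contact_force": force on the tool from outside, world axes, zero at the start; "moment": the same for the moment, N m; "grip_width": finger opening in m.
Only numpy, scipy, OpenCV 4.12 (cv2) and the standard library are available. Lean on these libraries where they do the work, as an engineer would, in place of code of your own. Each camera call takes 0.05 s, during which the arm holds its last target.

## Task

Close the steel cover on the primed pipe nozzle by tightening its four T-nuts clockwise in star order, each one followed by the one opposite. Go round twice so that the cover comes down level and never leans much: first bring all four to about halfway, then, in star order again, turn every nut fully home to its stop. Let go, and leave the things around it where they stand.

Things in the scene. Friction and masses are not known exactly. Their poses are not given: they have to be found in the camera images.
- nozzle: fixed pipe stub on the sheet-metal table, red-brown primer, square top flange 196 x 196 with its top 72 above the table; origin at the centre of its underside, z up. Its place and yaw vary. Four fixed studs stand near its corners, 85 from the centre.
- cover: loose square bare-steel cover, 196 x 196, 14 thick, on four sprung rubber pads over the nozzle, the studs through its corner holes (3 play); origin at the centre of its underside, z up, 90 above the table at the start, 82 when closed. The nuts push its corners down: one nut 0.79 rad ahead of its opposite leans it 0.03 rad or less; two neighbours both so far ahead, 0.04. Over 0.036 rad is too much.
- handle_top (a point): top of the U lifting handle in the cover's middle: round bar 10 thick, 70 long along the cover's x; this point is 53 above the cover's underside
- screw_a (a joint): turn of the T-nut on the stud at the nozzle's own +x +y corner, diagonally opposite nut c, rad: 0 loose, grows clockwise seen from above, 1.57 hard stop, fully home (a quarter turn); starts at 0 to 0.3. Stiff (0.2 N m), stays where left. It sinks 6.4 mm per rad, 10 mm in all, and touches the cover after about the first 2 mm.
- grip_a (a point): centre of that nut's grip: dark steel bar 70 long, 14 thick, 26 high, level across the stud, 143 above the table when loose, 133 when home; under it a 14 mm neck and a washer 42 across whose top is 32 below the bar's middle. Site x along the bar, y across it, z up. The bar points straight at the cover's centre when fully home, square to that when fully loose, 45 degrees short of it at halfway.
- screw_b (a joint): turn of the T-nut on the stud at the nozzle's own -x +y corner, diagonally opposite nut d, rad: 0 loose, grows clockwise seen from above, 1.57 hard stop, fully home (a quarter turn); starts at 0 to 0.3. Stiff (0.2 N m), stays where left. It sinks 6.4 mm per rad, 10 mm in all, and touches the cover after about the first 2 mm.
- grip_b (a point): centre of that nut's grip: dark steel bar 70 long, 14 thick, 26 high, level across the stud, 143 above the table when loose, 133 when home; under it a 14 mm neck and a washer 42 across whose top is 32 below the bar's middle. Site x along the bar, y across it, z up. The bar points straight at the cover's centre when fully home, square to that when fully loose, 45 degrees short of it at halfway.
- screw_c (a joint): turn of the T-nut on the stud at the nozzle's own -x -y corner, diagonally opposite nut a, rad: 0 loose, grows clockwise seen from above, 1.57 hard stop, fully home (a quarter turn); starts at 0 to 0.3. Stiff (0.2 N m), stays where left. It sinks 6.4 mm per rad, 10 mm in all, and touches the cover after about the first 2 mm.
- grip_c (a point): centre of that nut's grip: dark steel bar 70 long, 14 thick, 26 high, level across the stud, 143 above the table when loose, 133 when home; under it a 14 mm neck and a washer 42 across whose top is 32 below the bar's middle. Site x along the bar, y across it, z up. The bar points straight at the cover's centre when fully home, square to that when fully loose, 45 degrees short of it at halfway.
- screw_d (a joint): turn of the T-nut on the stud at the nozzle's own +x -y corner, diagonally opposite nut b, rad: 0 loose, grows clockwise seen from above, 1.57 hard stop, fully home (a quarter turn); starts at 0 to 0.3. Stiff (0.2 N m), stays where left. It sinks 6.4 mm per rad, 10 mm in all, and touches the cover after about the first 2 mm.
- grip_d (a point): centre of that nut's grip: dark steel bar 70 long, 14 thick, 26 high, level across the stud, 143 above the table when loose, 133 when home; under it a 14 mm neck and a washer 42 across whose top is 32 below the bar's middle. Site x along the bar, y across it, z up. The bar points straight at the cover's centre when fully home, square to that when fully loose, 45 degrees short of it at halfway.
- can: bystander: upright metal spray can, 58 in diameter, 165 high, origin at the centre of its underside
- block: bystander: magnet block 110 x 50 x 30 with a U handle of round bar up to 85 high, origin at the centre of its underside
- spare: bystander: loose bare flange in red-brown primer, 136 in diameter, 55 high, origin at the centre of its underside
- wrench: bystander: wrench 170 long lying flat, along its own x, origin on its underside

How it is judged:
By the outcome, as a careful person would: the job done as asked, in the order asked, and still so for the second after the job is handed in, with the robot touching nothing.
It also fails if it takes over 72 s, if anything falls off the work surface, if the arm or the gripper's body presses on something with over 40 N, if the wrist force passes 120 N, or if a joint passes its speed limit or range.

## Working session

There is one attempt and no reset: what is moved stays moved. The work goes in short steps, Python scripts to look and compute and a shell command to move; the robot and the scene stay as the last step left them, time stands still between calls to the robot, and variables do not carry over. Pictures are saved under pics/ and viewed, and the job is handed in when it is done.

```bash
mkdir -p pics; ls; python3 - <<'E'
from bench import *
import cv2
o=get_obs()
for k,v in o.items(): print(k,v)
print(finger_overhang)
for n in("side","top"):
    f=grab_frame(n); cv2.imwrite(f"pics/{n}0.png",f["image"])
    print({k:v for k,v in f.items() if k!="image"})
E
```

```text
pics
clock 0.0
joints [-1.30411235  0.47782536  0.02236078  1.55645856 -0.01151378  1.10929325
 -0.08314079]
qvel [ 0.00251087 -0.00125894 -0.00143761 -0.00096896  0.00123739 -0.00053864
  0.00014131]
tau [-1.09942728e-03 -5.96447647e+01  1.60754833e+00 -2.81193978e+01
  1.24240288e-02  9.39383288e-03  2.11324232e-05]
tcp_pos [0.24699843 0.62789011 0.40370589]
orientation [-1.55256625  0.29431837 -0.29398549]
contact_force [ 0.20037513 -0.29532103  0.4255642 ]
moment [-0.03985317 -0.01095776 -0.00060886]
grip_width 0.08517112156874031
0.1734
{'fx': 527.4808473303017, 'fy': 527.4808473303017, 'cx': 276.8094717882498, 'cy': 210.46971426965965, 'distortion': array([-0.11212986,  0.        ,  0.        ,  0.        ,  0.        ]), 'origin': array([0.31015558, 0.64200426, 0.93561014]), 'rotation': array([ 0.2153647 , -0.89277215, -2.54597035])}
{'fx': 469.8692924925706, 'fy': 469.8692924925706, 'cx': 282.44522622334733, 'cy': 213.3743592042984, 'distortion': array([-0.09440386,  0.        ,  0.        ,  0.        ,  0.        ]), 'origin': array([0.51448034, 0.0553497 , 1.18341457]), 'rotation': array([ 0.08434574, -0.09433046, -1.59555924])}
```

View pics/side0.png

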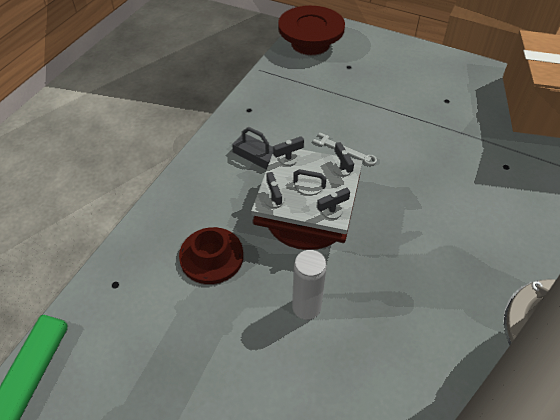

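View pics/top0.png

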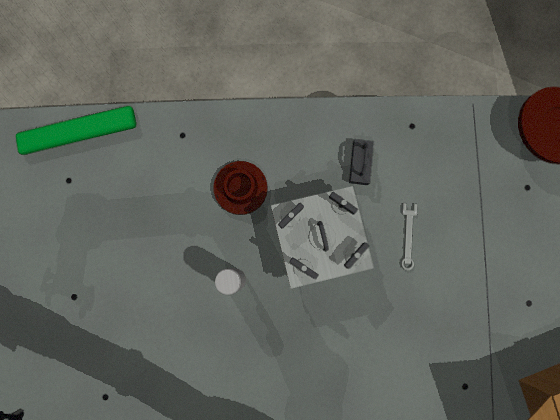

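```bash
cat > h.py <<'E'
import numpy as np, cv2
from scipy.spatial.transform import Rotation as R
from bench import get_obs, grab_frame
def K(f): return np.array([[f["fx"],0,f["cx"]],[0,f["fy"],f["cy"]],[0,0,1.]])
def rot(f):
    r=np.asarray(f["rotation"]); return R.from_rotvec(r).as_matrix() if r.shape==(3,) else r
F=np.diag([1,-1,-1.])
def proj(f,P):
    P=np.atleast_2d(P); c=(P-f["origin"])@rot(f)@F
    return cv2.projectPoints(c,np.zeros(3),np.zeros(3),K(f),f["distortion"])[0][:,0]
def unproj(f,uv,z):
    uv=np.atleast_2d(np.array(uv,float)); n=cv2.undistortPoints(uv[:,None],K(f),f["distortion"])[:,0]
    d=np.c_[n,np.ones(len(n))]@F@rot(f).T
    o=f["origin"]; t=(z-o[2])/d[:,2]; return o+t[:,None]*d
def crop(f,name,u0,v0,w,h,s):
    im=f["image"][v0:v0+h,u0:u0+w]; im=cv2.resize(im,None,fx=s,fy=s,interpolation=cv2.INTER_CUBIC)
    for k in range(0,w,10):
        cv2.line(im,(k*s,0),(k*s,8 if (u0+k)%50 else 20),(0,255,255),1)
        if (u0+k)%20==0: cv2.putText(im,str(u0+k),(k*s,30),0,.4,(0,255,255),1)
    for k in range(0,h,10):
        cv2.line(im,(0,k*s),(8,k*s),(0,255,255),1)
        if (v0+k)%20==0: cv2.putText(im,str(v0+k),(10,k*s+4),0,.4,(0,255,255),1)
    cv2.imwrite(name,im)
E
python3 - <<'E'
from h import *
crop(grab_frame("top"),"pics/tc0.png",260,180,125,115,5)
crop(grab_frame("side"),"pics/sc0.png",240,125,145,125,5)
E
```

```text
(no output)
```

View pics/tc0.png

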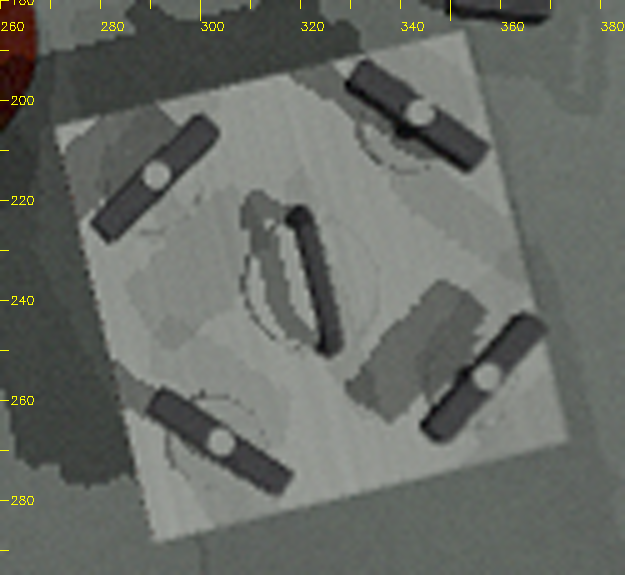

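View pics/sc0.png

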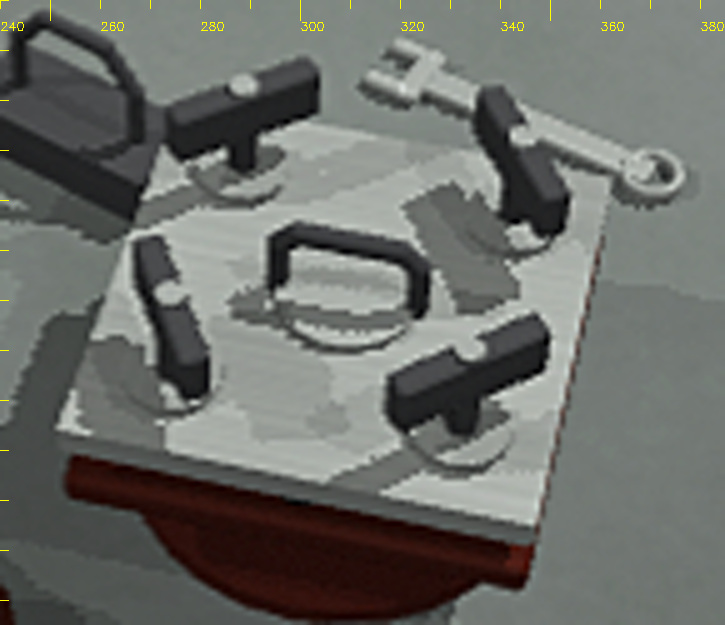

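```bash
python3 - <<'E'
from h import *
f=grab_frame("top"); s=grab_frame("side")
st={'UL':(289,214.5),'UR':(342.3,202.3),'LR':(355.3,255.5),'LL':(302.3,268.5)}
ends={'UL':((299.8,204.5),(280.8,226)),'UR':((330.5,194.5),(354,210.5)),'LR':((363.5,244.8),(345,265.2)),'LL':((290.2,259.5),(314,276))}
P={k:unproj(f,v,.156)[0] for k,v in st.items()}
c=np.mean(list(P.values()),0); print("c",c)
for k in st:
    e=unproj(f,ends[k],.155); d=e[1]-e[0]
    r=P[k]-c
    ab=np.degrees(np.arctan2(d[1],d[0]))%180; ar=np.degrees(np.arctan2(r[1],r[0]))
    print(k,P[k],e.mean(0),"r",np.linalg.norm(r[:2]),"az",ar,"bar",ab,"len",np.linalg.norm(d), "screw", np.radians(90-(ab-ar-0)%180))
    print(proj(s,P[k]))
print(R.from_rotvec(get_obs()["orientation"]).as_matrix())
E
```

```text
c [ 0.58123934 -0.03875242  0.156     ]
UL [0.62846401 0.03290614 0.156     ] [0.6269018  0.03000857 0.155     ] r 0.08582026169222945 az 56.61418295911703 bar 137.1087338663847 len 0.06348363135819679 screw 0.16590138354888678
[[271.7493939  185.66305861]]
UR [ 0.65248786 -0.0857354   0.156     ] [ 0.65220435 -0.08572182  0.155     ] r 0.08534489812385643 az -33.40181942673951 bar 53.834653682229984 len 0.06280482576490622 screw 0.04823264321588493
[[287.00569923 144.06514578]]
LR [ 0.53445665 -0.10950879  0.156     ] [ 0.5356872  -0.10747673  0.155     ] r 0.08482384243443625 az -123.47187990334446 bar 135.52474438039204 len 0.060730323798499464 screw 0.19204513508278778
[[343.19721188 154.62410165]]
LL [0.50954886 0.00732838 0.156     ] [0.51119476 0.00769604 0.155     ] r 0.0852230335509616 az 147.26813279576245 bar 53.74385645791514 len 0.0629277788614967 screw 0.06151022584556363
[[332.57731394 197.27060259]]
[[ 9.30572357e-01 -1.68080983e-04  3.66107989e-01]
 [-3.66108023e-01 -5.79779875e-04  9.30572179e-01]
 [ 5.58505578e-05 -9.99999818e-01 -6.01062922e-04]]
```

```bash
cat >> h.py <<'E'
ST={'UL':(.6280,.0328),'LR':(.5345,-.1092),'LL':(.5097,.0072),'UR':(.6521,-.0856)}
def go(t,az,z,st=None):
    """shift cm in tool axes and twist from the measured pose"""
    o=get_obs(); M=R.from_rotvec(o["orientation"]).as_matrix()
    xy=ST[t] if isinstance(t,str) else t
    d=np.array([*xy,z])-o["tcp_pos"]; a=np.degrees(np.arctan2(M[1,0],M[0,0]))
    tw=-(az-a); tw=(tw+180)%360-180
    print("t",round(o["clock"],2),"tcp",o["tcp_pos"].round(4),"az",a.round(2),"tilt",M[:,1].round(4),"grip",round(o["grip_width"],4),"F",o["contact_force"].round(1),"q",o["joints"].round(2))
    print("shift cm",(M.T@d*100).round(2),"twist",np.radians(tw).round(3))
E
python3 -c "
from h import *
go('UL',-43,.36)"
```

```text
t 0.3 tcp [0.2471 0.6281 0.4044] az -21.48 tilt [-2.e-04 -6.e-04 -1.e+00] grip 0.0853 F [-0.2  0.2 -0.5] q [-1.3   0.48  0.02  1.56 -0.01  1.11 -0.08]
shift cm [ 57.24   4.46 -41.45] twist 0.376
```

```bash
python3 -m jog '[[[57.2,0,-41.4],0.376,0],[[57.2,0,-41.4],0.376,0],[[57.2,0,-41.4],0.376,0],[[57.2,0,-41.4],0.376,0],[[57.2,0,-41.4],0.376,0],[[57.2,0,-41.4],0.376,0],[[57.2,0,-41.4],0.376,0],[[57.2,0,-41.4],0.376,0],[[57.2,0,-41.4],0.376,0],[[57.2,0,-41.4],0.376,0]]' 40; python3 -c "
from h import *
go('UL',-43,.36)"
```

```text
clock: 1.55
tcp_pos: [0.5849, 0.1001, 0.405]
orientation: [-1.489, 0.587, -0.587]
contact_force: [0.8, 0.4, -0.5]
grip_width: 0.0426
t 1.55 tcp [0.5849 0.1001 0.405 ] az -43.0 tilt [ 5.e-04  5.e-04 -1.e+00] grip 0.0426 F [ 0.8  0.4 -0.5] q [-0.53  0.35  0.33  1.78 -0.13  1.04  0.67]
shift cm [ 7.74  4.5  -1.99] twist 0.0
```

```bash
python3 -m jog '[[[7.7,0,-2],0,0],[[7.7,4.5,-2],0,0],[[7.7,4.5,-2],0,0],[[7.7,4.5,-2],0,0]]'; python3 -c "
from h import *
go('UL',-43,.298)
f=grab_frame('side');crop(f,'pics/s1.png',220,90,160,125,5)"
```

```text
clock: 2.05
tcp_pos: [0.6267, 0.0358, 0.3604]
orientation: [-1.489, 0.586, -0.586]
contact_force: [0.8, 0.0, 0.6]
grip_width: 0.0428
t 2.05 tcp [0.6267 0.0358 0.3604] az -42.94 tilt [ 2.e-04  8.e-04 -1.e+00] grip 0.0428 F [0.8 0.  0.6] q [-0.41  0.46  0.34  1.74 -0.18  0.98  0.82]
shift cm [ 0.3   6.24 -0.14] twist 0.001
```

View pics/s1.png

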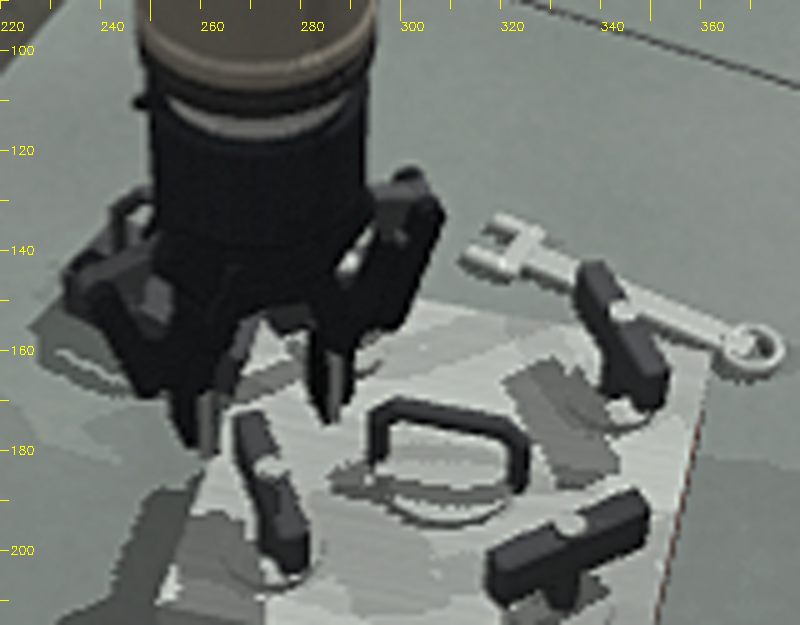

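```bash
python3 -m jog '[[[0.3,3,-0.1],0,0],[[0.3,6.2,-0.1],0,0],[[0.3,6.2,-0.1],0,0],[[0.3,6.2,-0.1],0,1],[[0.3,6.2,-0.1],0,1],[[0.3,6.2,-0.1],0,1],[[0.3,6.2,-0.1],0,1]]' 40; python3 -c "
from h import *
go('UL',-78.4,.2935)
f=grab_frame('side');crop(f,'pics/s2.png',220,90,160,125,5)"
```

```text
clock: 2.98
tcp_pos: [0.6274, 0.0298, 0.3001]
orientation: [-1.491, 0.59, -0.588]
contact_force: [-9.0, -4.0, 10.0]
grip_width: 0.0136
t 2.98 tcp [0.6274 0.0298 0.3001] az -43.16 tilt [-0.0018 -0.0014 -1.    ] grip 0.0136 F [-9. -4. 10.] q [-0.38  0.53  0.32  1.78 -0.21  0.87  0.85]
shift cm [-0.16  0.66  0.27] twist 0.615
```

View pics/s2.png

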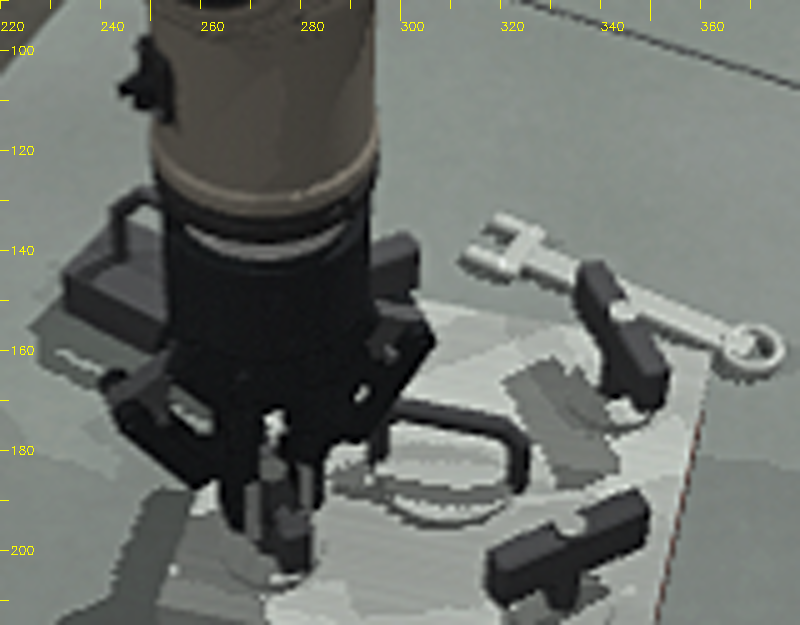

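```bash
python3 -m jog '[[[-0.1,0,-0.3],0.1,1],[[-0.1,0.1,-0.3],0.2,1],[[-0.1,0.2,-0.3],0.35,1],[[-0.1,0.3,-0.3],0.5,1],[[-0.1,0.4,-0.3],0.62,1],[[-0.1,0.4,-0.3],0.62,1],[[-0.1,0.4,-0.3],0.62,1]]' 40; python3 -c "
from h import *
go('UL',-78.4,.36)"
```

```text
clock: 3.9
tcp_pos: [0.6266, 0.0298, 0.2965]
orientation: [-1.294, 1.057, -1.063]
contact_force: [0.3, -2.0, 6.5]
grip_width: 0.0134
t 3.9 tcp [0.6266 0.0298 0.2965] az -78.56 tilt [ 4.7e-03  1.0e-04 -1.0e+00] grip 0.0134 F [ 0.3 -2.   6.5] q [-0.49  0.55  0.48  1.8  -0.32  0.86  0.33]
shift cm [-0.27 -6.35  0.22] twist -0.003
```

```bash
python3 -c "
from h import *
go((.533,-.1115),-44.5,.36)"
```

```text
t 3.9 tcp [0.6266 0.0298 0.2965] az -78.56 tilt [ 4.7e-03  1.0e-04 -1.0e+00] grip 0.0134 F [ 0.3 -2.   6.5] q [-0.49  0.55  0.48  1.8  -0.32  0.86  0.33]
shift cm [ 11.99  -6.39 -11.95] twist -0.594
```

```bash
python3 -m jog '[[[0,0,0],0,0],[[0,0,0],0,0],[[0,-3,0],0,0],[[0,-6.4,0],0,0],[[6,-6.4,-6],-0.3,0],[[12,-6.4,-11.9],-0.59,0],[[12,-6.4,-11.9],-0.59,0],[[12,-6.4,-11.9],-0.59,0],[[12,-6.4,-11.9],-0.59,0]]' 40; python3 -c "
from h import *
go((.533,-.1115),-44.5,.298)
f=grab_frame('side');crop(f,'pics/s3.png',220,90,160,125,5)
f=grab_frame('top');crop(f,'pics/t3.png',260,180,125,115,5)"
```

```text
clock: 5.03
tcp_pos: [0.533, -0.1103, 0.3579]
orientation: [-1.482, 0.611, -0.611]
contact_force: [0.1, -0.5, 0.4]
grip_width: 0.0428
t 5.03 tcp [ 0.533  -0.1103  0.3579] az -44.78 tilt [ 7.e-04  8.e-04 -1.e+00] grip 0.0428 F [ 0.1 -0.5  0.4] q [-0.25  0.33  0.42  1.94 -0.17  0.9   1.04]
shift cm [ 0.08  5.99 -0.09] twist -0.005
```

View pics/s3.png

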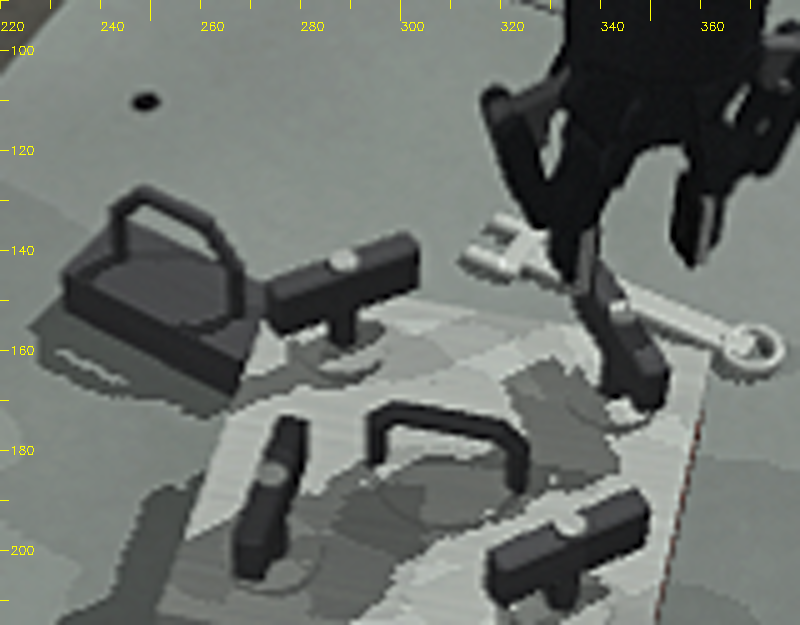

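View pics/t3.png

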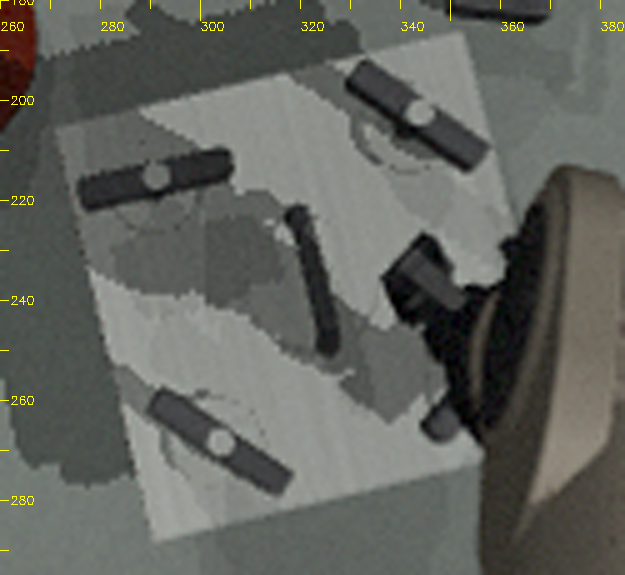

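```bash
python3 -m jog '[[[0,3,0],0,0],[[0,6,0],0,0],[[0,6,0],0,0],[[0,6,0],0,1],[[0,6,0],0,1],[[0,6,0],0,1],[[0,6,0],0,1]]' 40; python3 -c "
from h import *
go((.533,-.1115),-78.4,.294)"
```

```text
clock: 6.0
tcp_pos: [0.5327, -0.1116, 0.2989]
orientation: [-1.483, 0.61, -0.612]
contact_force: [-4.3, -1.9, 7.1]
grip_width: 0.0132
t 6.0 tcp [ 0.5327 -0.1116  0.2989] az -44.77 tilt [ 9.e-04 -4.e-04 -1.e+00] grip 0.0132 F [-4.3 -1.9  7.1] q [-0.22  0.41  0.39  1.99 -0.22  0.78  1.09]
shift cm [0.02 0.49 0.03] twist 0.587
```

```bash
python3 -m jog '[[[-0.05,0,-0.15],0.1,1],[[-0.05,0.1,-0.15],0.2,1],[[-0.05,0.2,-0.15],0.35,1],[[-0.05,0.3,-0.15],0.5,1],[[-0.05,0.4,-0.15],0.59,1],[[-0.05,0.4,-0.15],0.59,1],[[-0.05,0.4,-0.15],0.59,1]]' 40; python3 -c "
from h import *
go((.508,.005),-126.3,.36)"
```

```text
clock: 6.88
tcp_pos: [0.5333, -0.111, 0.2952]
orientation: [-1.294, 1.054, -1.062]
contact_force: [5.2, 1.2, 5.5]
grip_width: 0.0135
t 6.88 tcp [ 0.5333 -0.111   0.2952] az -78.39 tilt [ 6.e-03  4.e-04 -1.e+00] grip 0.0135 F [5.2 1.2 5.5] q [-0.33  0.44  0.54  2.   -0.32  0.78  0.6 ]
shift cm [-11.87  -6.49  -0.1 ] twist 0.836
```

```bash
python3 -m jog '[[[0,0,0],0,0],[[0,0,0],0,0],[[0,-3,0],0,0],[[0,-6.4,0],0.1,0],[[-6,-6.4,0],0.29,0],[[-11.9,-6.4,-0.1],0.47,0],[[-11.9,-6.4,-0.1],0.65,0],[[-11.9,-6.4,-0.1],0.836,0],[[-11.9,-6.4,-0.1],0.836,0],[[-11.9,-6.4,-0.1],0.836,0]]' 40; python3 -c "
from h import *
go((.5085,.005),-126.3,.2985)
f=grab_frame('side');crop(f,'pics/s4.png',220,90,160,125,5)
f=grab_frame('top');crop(f,'pics/t4.png',260,180,125,115,5)"
```

```text
clock: 8.12
tcp_pos: [0.5064, 0.0045, 0.3575]
orientation: [-0.841, 1.659, -1.659]
contact_force: [-0.1, 0.8, 0.2]
grip_width: 0.0428
t 8.12 tcp [0.5064 0.0045 0.3575] az -126.29 tilt [-8.e-04 -3.e-04 -1.e+00] grip 0.0428 F [-0.1  0.8  0.2] q [-0.77  0.32  0.78  2.04 -0.29  0.89 -0.47]
shift cm [-0.17  5.9   0.14] twist 0.0
```

View pics/s4.png

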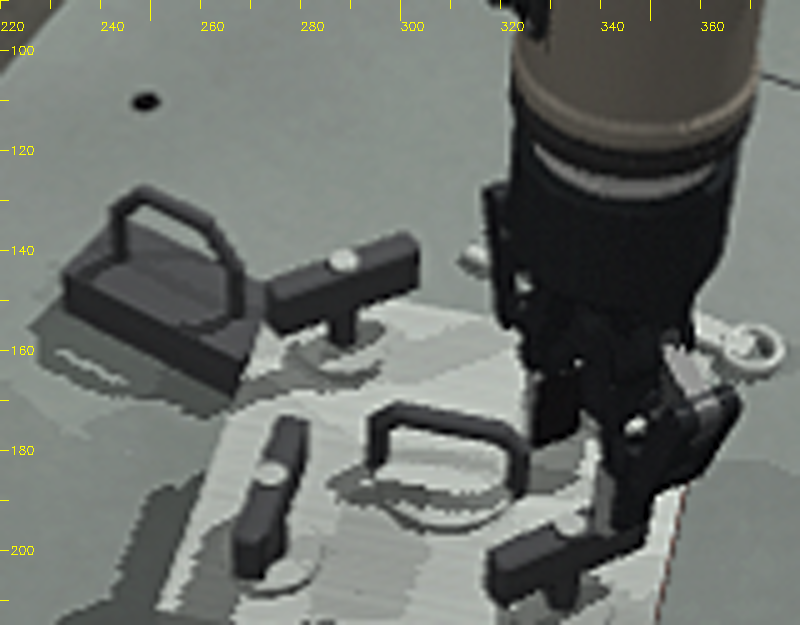

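View pics/t4.png

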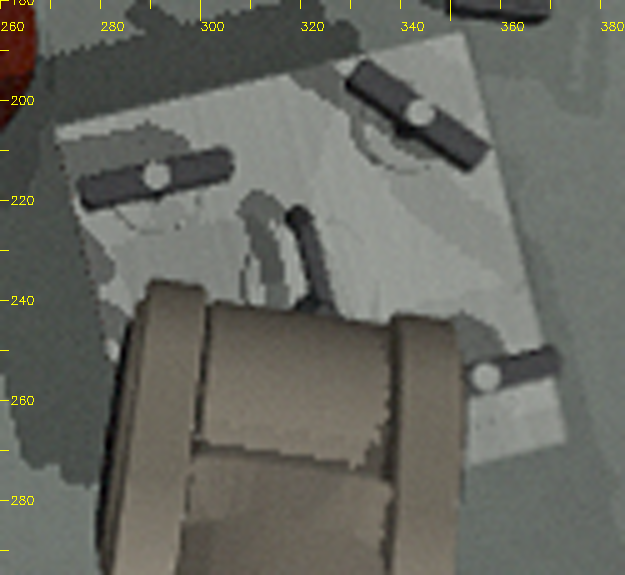

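```bash
python3 -m jog '[[[-0.15,3,0.15],0,0],[[-0.15,5.9,0.15],0,0],[[-0.15,5.9,0.15],0,0],[[-0.15,5.9,0.15],0,1],[[-0.15,5.9,0.15],0,1],[[-0.15,5.9,0.15],0,1],[[-0.15,5.9,0.15],0,1]]' 40; python3 -c "
from h import *
go((.5085,.005),-168.4,.295)"
```

```text
clock: 9.1
tcp_pos: [0.5098, 0.0045, 0.3]
orientation: [-0.834, 1.658, -1.662]
contact_force: [2.8, -4.2, 4.4]
grip_width: 0.0134
t 9.1 tcp [0.5098 0.0045 0.3   ] az -126.46 tilt [ 3.6e-03 -4.0e-04 -1.0e+00] grip 0.0134 F [ 2.8 -4.2  4.4] q [-0.7   0.42  0.71  2.08 -0.39  0.77 -0.38]
shift cm [ 0.03  0.49 -0.14] twist 0.732
```

```bash
python3 -m jog '[[[0,0,0.15],0.1,1],[[0,0.1,0.15],0.25,1],[[0,0.2,0.15],0.4,1],[[0,0.3,0.15],0.55,1],[[0,0.4,0.15],0.7,1],[[0,0.45,0.15],0.732,1],[[0,0.45,0.15],0.732,1],[[0,0.45,0.15],0.732,1]]' 40; python3 -c "
from h import *
go((.651,-.0875),-126.3,.36)"
```

```text
clock: 10.1
tcp_pos: [0.5106, 0.0038, 0.2952]
orientation: [-0.213, 2.114, -2.114]
contact_force: [0.5, -3.4, 8.5]
grip_width: 0.0132
t 10.1 tcp [0.5106 0.0038 0.2952] az -168.37 tilt [ 2.1e-03  2.0e-04 -1.0e+00] grip 0.0132 F [ 0.5 -3.4  8.5] q [-0.82  0.49  0.9   2.09 -0.54  0.81 -0.96]
shift cm [-11.93  -6.45  11.78] twist -0.734
```

```bash
python3 -m jog '[[[0,0,0],0,0],[[0,0,0],0,0],[[0,-3,0],0,0],[[0,-6.4,0],-0.1,0],[[-6,-6.4,6],-0.28,0],[[-11.8,-6.4,11.8],-0.46,0],[[-11.8,-6.4,11.8],-0.64,0],[[-11.8,-6.4,11.8],-0.734,0],[[-11.8,-6.4,11.8],-0.734,0],[[-11.8,-6.4,11.8],-0.734,0]]' 40; python3 -c "
from h import *
go((.650,-.087),-126.3,.2985)
f=grab_frame('side');crop(f,'pics/s5.png',220,90,160,125,5)
f=grab_frame('top');crop(f,'pics/t5.png',260,180,125,115,5)"
```

```text
clock: 11.35
tcp_pos: [0.6489, -0.0869, 0.3578]
orientation: [-0.839, 1.661, -1.659]
contact_force: [0.0, 0.7, 0.1]
grip_width: 0.0425
t 11.35 tcp [ 0.6489 -0.0869  0.3578] az -126.39 tilt [-1.e-03  7.e-04 -1.e+00] grip 0.0425 F [0.  0.7 0.1] q [-0.44  0.58  0.7   1.69 -0.42  1.04 -0.24]
shift cm [-0.06  5.93  0.1 ] twist -0.002
```

View pics/s5.png

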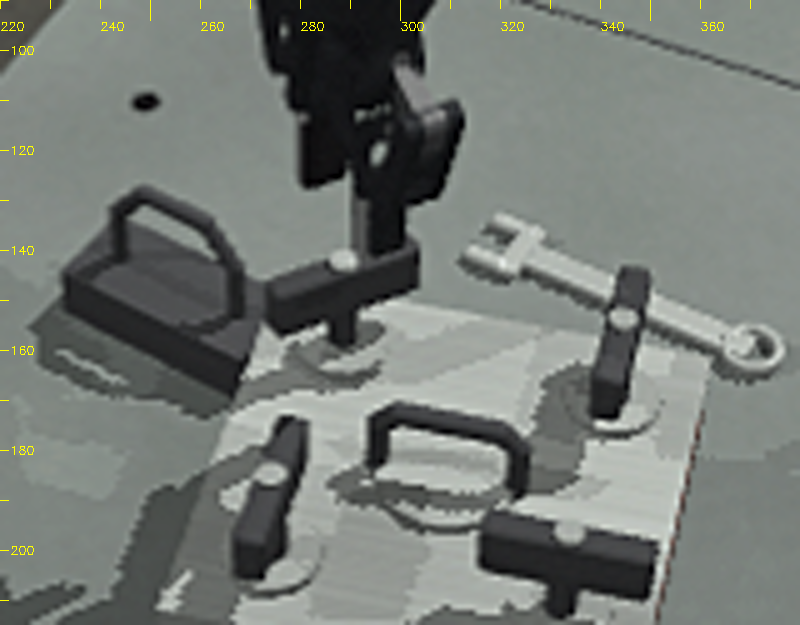

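View pics/t5.png

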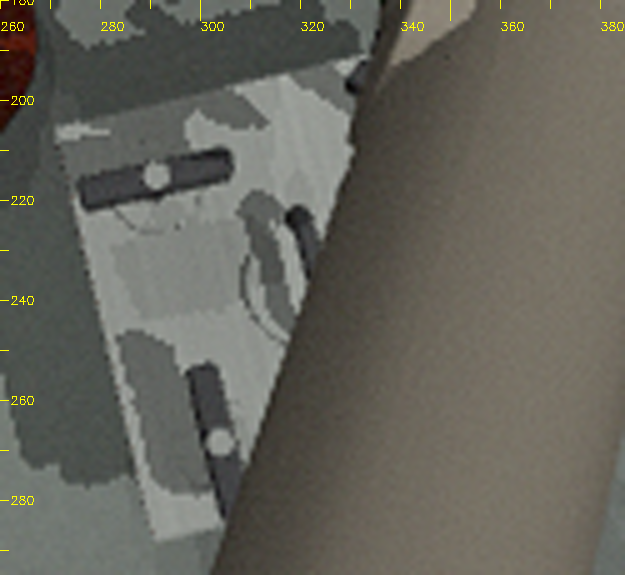

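```bash
python3 -m jog '[[[-0.05,3,0.1],0,0],[[-0.05,5.9,0.1],0,0],[[-0.05,5.9,0.1],0,0],[[-0.05,5.9,0.1],0,1],[[-0.05,5.9,0.1],0,1],[[-0.05,5.9,0.1],0,1],[[-0.05,5.9,0.1],0,1]]' 40; python3 -c "
from h import *
go((.650,-.087),-168.4,.295)"
```

```text
clock: 12.32
tcp_pos: [0.6516, -0.0886, 0.3011]
orientation: [-0.834, 1.655, -1.662]
contact_force: [3.4, -3.2, -0.4]
grip_width: 0.0133
t 12.32 tcp [ 0.6516 -0.0886  0.3011] az -126.38 tilt [ 0.0052 -0.0014 -1.    ] grip 0.0133 F [ 3.4 -3.2 -0.4] q [-0.41  0.64  0.66  1.72 -0.47  0.94 -0.2 ]
shift cm [-0.03  0.61 -0.23] twist 0.733
```

```bash
python3 -m jog '[[[0,0,0.15],0.1,1],[[0,0.1,0.15],0.25,1],[[0,0.2,0.15],0.4,1],[[0,0.35,0.15],0.55,1],[[0,0.45,0.15],0.7,1],[[0,0.5,0.15],0.733,1],[[0,0.5,0.15],0.733,1],[[0,0.5,0.15],0.733,1]]' 40; python3 -c "
from h import *
go((.6267,.03),-78.4,.355)"
```

```text
clock: 13.32
tcp_pos: [0.6524, -0.0891, 0.2964]
orientation: [-0.213, 2.112, -2.113]
contact_force: [0.5, -0.4, 7.5]
grip_width: 0.0135
t 13.32 tcp [ 0.6524 -0.0891  0.2964] az -168.29 tilt [ 3.4e-03 -1.0e-04 -1.0e+00] grip 0.0135 F [ 0.5 -0.4  7.5] q [-0.51  0.72  0.84  1.73 -0.63  0.98 -0.8 ]
shift cm [  0.08  -5.87 -12.18] twist -1.569
```

```bash
python3 -m jog '[[[0,0,0],0,0],[[0,0,0],0,0],[[0,-3,0],-0.1,0],[[0,-5.9,0],-0.28,0],[[0,-5.9,-6],-0.46,0],[[0,-5.9,-12.2],-0.65,0],[[0,-5.9,-12.2],-0.83,0],[[0,-5.9,-12.2],-1.01,0],[[0,-5.9,-12.2],-1.2,0],[[0,-5.9,-12.2],-1.38,0]]' 40;  python3 -m jog '[[[0,0,0],-0.18,0],[[0,0,0],-0.19,0],[[0,0,0],-0.19,0]]';python3 -c "
from h import *
go((.6267,.03),-78.4,.295)
f=grab_frame('side');crop(f,'pics/s6.png',220,90,160,125,5)
f=grab_frame('top');crop(f,'pics/t6.png',260,180,125,115,5)"
```

```text
clock: 14.58
tcp_pos: [0.6267, 0.031, 0.3531]
orientation: [-1.219, 1.195, -1.194]
contact_force: [-0.7, -0.6, 0.0]
grip_width: 0.0428
clock: 14.95
tcp_pos: [0.6268, 0.0308, 0.3531]
orientation: [-1.297, 1.061, -1.061]
contact_force: [-0.1, -0.0, 0.4]
grip_width: 0.0422
t 14.95 tcp [0.6268 0.0308 0.3531] az -78.56 tilt [-4.e-04  1.e-04 -1.e+00] grip 0.0422 F [-0.1 -0.   0.4] q [-0.52  0.49  0.51  1.75 -0.28  0.97  0.3 ]
shift cm [ 0.07  5.81 -0.02] twist -0.003
```

View pics/s6.png

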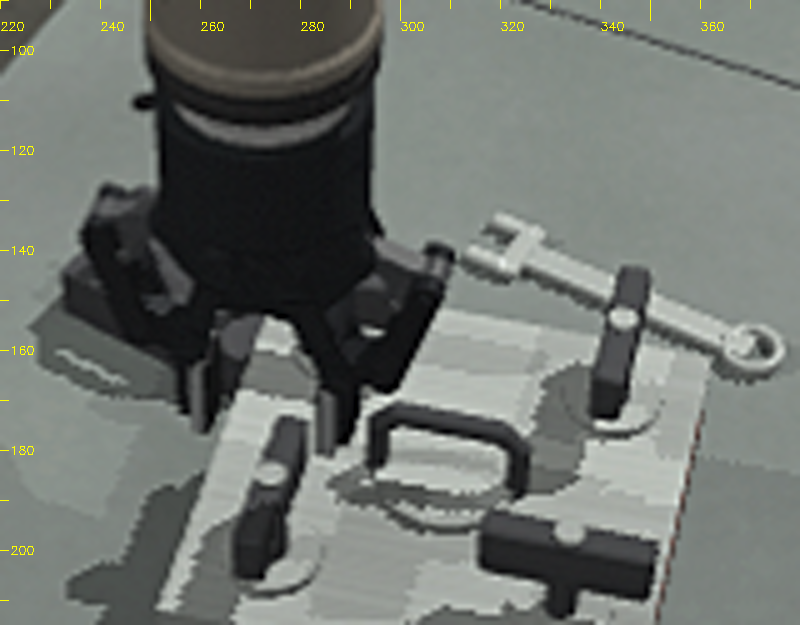

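View pics/t6.png

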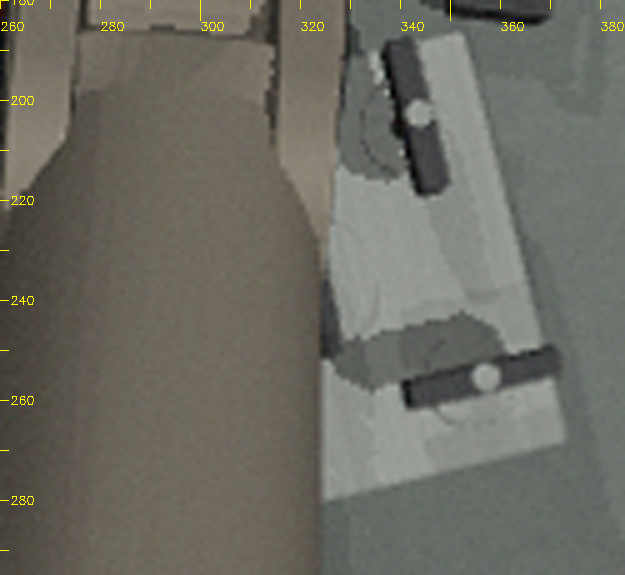

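```bash
python3 -m jog '[[[0.05,3,0],0,0],[[0.05,5.9,0],0,0],[[0.05,5.9,0],0,0],[[0.05,5.9,0],0,1],[[0.05,5.9,0],0,1],[[0.05,5.9,0],0,1],[[0.05,5.9,0],0,1]]' 50; python3 -c "
from h import *
go((.6267,.03),-123.4,.289)"
```

```text
clock: 15.92
tcp_pos: [0.6273, 0.0301, 0.2957]
orientation: [-1.297, 1.058, -1.059]
contact_force: [-3.2, 0.0, 6.4]
grip_width: 0.013
t 15.93 tcp [0.6273 0.0301 0.2957] az -78.41 tilt [ 1.6e-03  6.0e-04 -1.0e+00] grip 0.013 F [-3.2  0.   6.4] q [-0.49  0.56  0.48  1.79 -0.32  0.87  0.34]
shift cm [-0.01  0.67 -0.06] twist 0.785
```

```bash
python3 -m jog '[[[0,0,-0.05],0.12,1],[[0,0.1,-0.05],0.28,1],[[0,0.2,-0.05],0.43,1],[[0,0.35,-0.05],0.58,1],[[0,0.45,-0.05],0.72,1],[[0,0.5,-0.05],0.785,1],[[0,0.5,-0.05],0.84,1],[[0,0.5,-0.05],0.84,1],[[0,0.5,-0.05],0.84,1]]' 50; python3 -c "
from h import *
print(get_obs()['moment'])
go((.6267,.03),-123.4,.289)"
```

```text
clock: 17.05
tcp_pos: [0.628, 0.03, 0.2908]
orientation: [-0.834, 1.655, -1.661]
contact_force: [5.6, -2.1, 4.8]
grip_width: 0.0129
[-0.66490511 -1.01246545  1.13377717]
t 17.05 tcp [0.628  0.03   0.2908] az -126.35 tilt [ 5.2e-03 -7.0e-04 -1.0e+00] grip 0.0129 F [ 5.6 -2.1  4.8] q [-0.63  0.62  0.69  1.8  -0.49  0.89 -0.35]
shift cm [ 0.08  0.18 -0.11] twist -0.051
```

```bash
python3 -c "
from h import *
go((.533,-.111),-78.4,.353)"
```

```text
t 17.05 tcp [0.628  0.03   0.2908] az -126.35 tilt [ 5.2e-03 -7.0e-04 -1.0e+00] grip 0.0129 F [ 5.6 -2.1  4.8] q [-0.63  0.62  0.69  1.8  -0.49  0.89 -0.35]
shift cm [16.97 -6.26  0.73] twist -0.837
```

```bash
python3 -m jog '[[[0,0,0],-0.02,0],[[0,0,0],-0.04,0],[[0,-3,0],-0.1,0],[[0,-6.2,0],-0.28,0],[[6,-6.2,0.2],-0.46,0],[[12,-6.2,0.4],-0.65,0],[[17,-6.2,0.7],-0.837,0],[[17,-6.2,0.7],-0.837,0],[[17,-6.2,0.7],-0.837,0]]' 50; python3 -c "
from h import *
go((.533,-.111),-78.4,.2955)
f=grab_frame('side');crop(f,'pics/s7.png',220,90,160,125,5)
f=grab_frame('top');crop(f,'pics/t7.png',260,180,125,115,5)"
```

```text
clock: 18.18
tcp_pos: [0.531, -0.1101, 0.351]
orientation: [-1.296, 1.062, -1.06]
contact_force: [0.7, 0.6, -0.2]
grip_width: 0.0427
t 18.18 tcp [ 0.531  -0.1101  0.351 ] az -78.6 tilt [-5.0e-04  1.1e-03 -1.0e+00] grip 0.0427 F [ 0.7  0.6 -0.2] q [-0.37  0.36  0.58  1.96 -0.25  0.9   0.53]
shift cm [0.14 5.55 0.18] twist -0.004
```

View pics/s7.png

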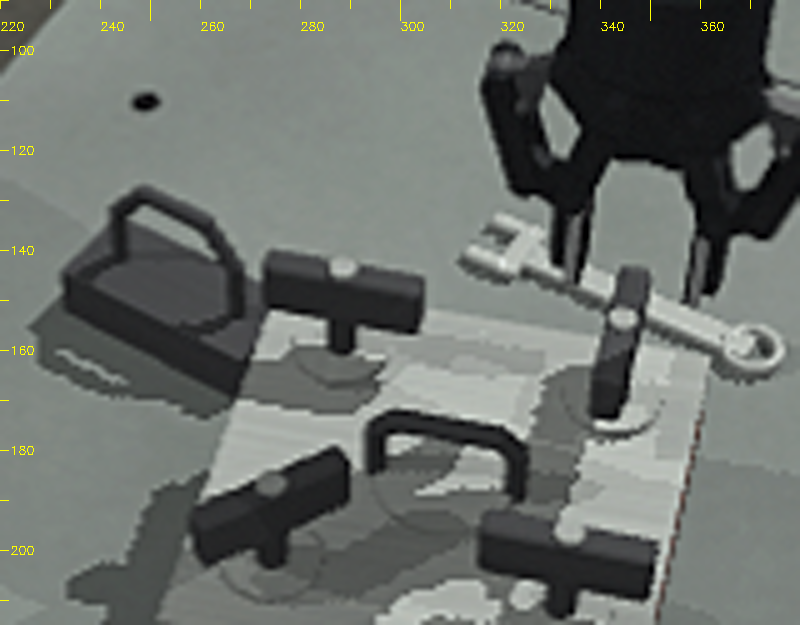

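View pics/t7.png

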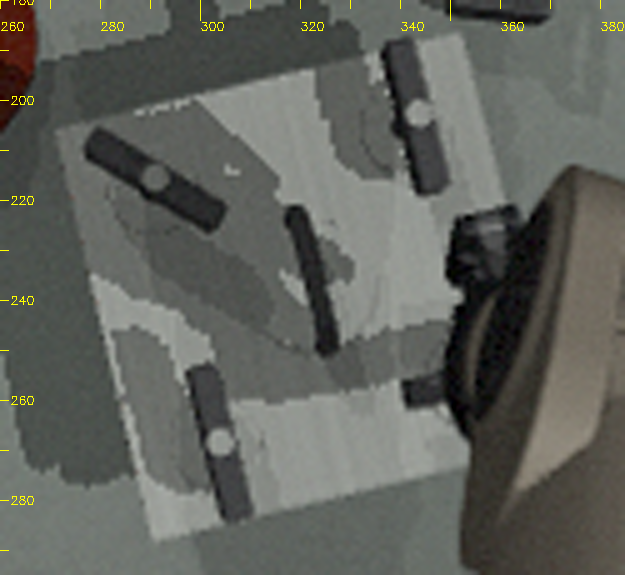

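```bash
python3 -m jog '[[[0.1,3,0.2],0,0],[[0.1,5.5,0.2],0,0],[[0.1,5.5,0.2],0,0],[[0.1,5.5,0.2],0,1],[[0.1,5.5,0.2],0,1],[[0.1,5.5,0.2],0,1],[[0.1,5.5,0.2],0,1]]' 50; python3 - <<'E'
from h import *
go((.533,-.111),-123.4,.289)
f=grab_frame('top'); e=unproj(f,[(279.8,208),(302.5,223.5)],.147); d=e[1]-e[0]; print(np.degrees(np.arctan2(d[1],d[0])))
E
```

```text
clock: 19.15
tcp_pos: [0.5339, -0.111, 0.2972]
orientation: [-1.296, 1.059, -1.061]
contact_force: [0.7, 1.5, 6.2]
grip_width: 0.0133
t 19.15 tcp [ 0.5339 -0.111   0.2972] az -78.52 tilt [ 2.2e-03  4.0e-04 -1.0e+00] grip 0.0133 F [0.7 1.5 6.2] q [-0.33  0.44  0.54  1.99 -0.31  0.79  0.59]
shift cm [-0.02  0.82 -0.08] twist 0.783
-126.0389998045524
```

```bash
python3 -m jog '[[[0,0,0],0.12,1],[[0,0.15,0],0.28,1],[[0,0.25,0],0.43,1],[[0,0.4,0],0.58,1],[[0,0.5,0],0.72,1],[[0,0.55,0],0.785,1],[[0,0.55,0],0.86,1],[[0,0.55,0],0.86,1],[[0,0.55,0],0.86,1]]' 50; python3 -c "
from h import *
print(get_obs()['moment'])
go((.511,.0035),-168.4,.353)"
```

```text
clock: 20.32
tcp_pos: [0.5356, -0.1111, 0.2923]
orientation: [-0.819, 1.668, -1.677]
contact_force: [5.9, -1.4, 3.1]
grip_width: 0.013
[-0.18874371 -1.27718777  1.23693246]
t 20.32 tcp [ 0.5356 -0.1111  0.2923] az -127.58 tilt [ 0.0065 -0.0021 -1.    ] grip 0.013 F [ 5.9 -1.4  3.1] q [-0.49  0.51  0.76  2.   -0.48  0.81 -0.11]
shift cm [-7.6  -6.11 -8.9 ] twist 0.712
```

```bash
python3 -m jog '[[[0,0,0],-0.04,0],[[0,0,0],-0.04,0],[[0,-3,0],0,0],[[0,-6.1,0],0.15,0],[[-3.8,-6.1,-4.4],0.33,0],[[-7.6,-6.1,-8.9],0.51,0],[[-7.6,-6.1,-8.9],0.69,0],[[-7.6,-6.1,-8.9],0.712,0],[[-7.6,-6.1,-8.9],0.712,0]]' 50; python3 -c "
from h import *
go((.511,.0035),-168.4,.2955)
f=grab_frame('side');crop(f,'pics/s8.png',220,90,160,125,5)
f=grab_frame('top');crop(f,'pics/t8.png',260,180,125,115,5)"
```

```text
clock: 21.45
tcp_pos: [0.5093, 0.0025, 0.3516]
orientation: [-0.212, 2.116, -2.117]
contact_force: [0.7, -0.5, 0.6]
grip_width: 0.0425
t 21.45 tcp [0.5093 0.0025 0.3516] az -168.56 tilt [-3.e-04 -4.e-04 -1.e+00] grip 0.0425 F [ 0.7 -0.5  0.6] q [-0.95  0.44  1.06  2.05 -0.48  0.93 -1.  ]
shift cm [-0.19  5.61 -0.07] twist -0.003
```

View pics/s8.png

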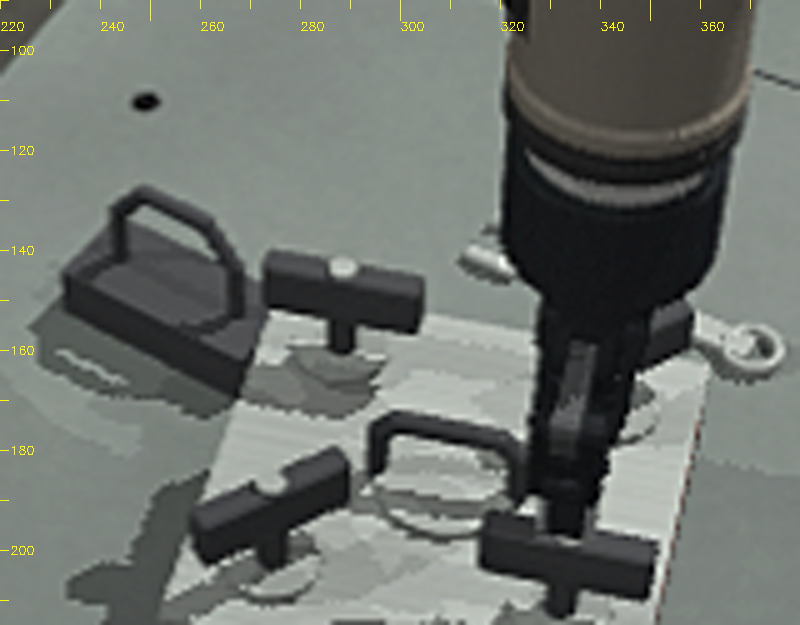

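View pics/t8.png

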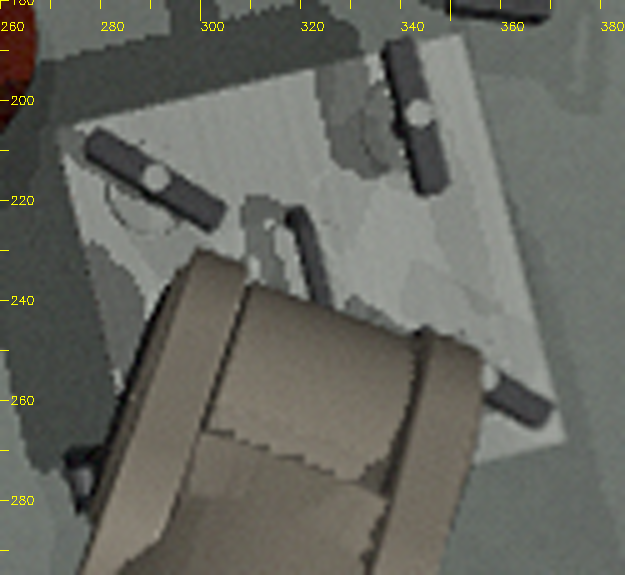

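```bash
python3 -m jog '[[[-0.2,3,-0.05],0,0],[[-0.2,5.6,-0.05],0,0],[[-0.2,5.6,-0.05],0,0],[[-0.2,5.6,-0.05],0,1],[[-0.2,5.6,-0.05],0,1],[[-0.2,5.6,-0.05],0,1],[[-0.2,5.6,-0.05],0,1]]' 50; python3 -c "
from h import *
print(get_obs()['moment'])
go((.511,.0035),-214,.289)"
```

```text
clock: 22.42
tcp_pos: [0.5119, 0.0039, 0.2968]
orientation: [-0.209, 2.116, -2.116]
contact_force: [-0.2, -1.9, 7.0]
grip_width: 0.0129
[-0.3944206   0.24718767  0.08252294]
t 22.43 tcp [0.5119 0.0039 0.2968] az -168.61 tilt [ 2.e-03 -1.e-04 -1.e+00] grip 0.0129 F [-0.2 -1.9  7. ] q [-0.86  0.52  0.96  2.08 -0.59  0.83 -0.92]
shift cm [0.09 0.78 0.02] twist 0.792
```

```bash
python3 -m jog '[[[0,0,0],0.12,1],[[0,0.15,0],0.28,1],[[0,0.25,0],0.43,1],[[0,0.4,0],0.58,1],[[0,0.5,0],0.72,1],[[0,0.55,0],0.785,1],[[0,0.55,0],0.86,1],[[0,0.55,0],0.86,1],[[0,0.55,0],0.86,1]]' 50; python3 -c "
from h import *
print(get_obs()['moment'])
go((.6522,-.089),-168.4,.353)"
```

```text
clock: 23.55
tcp_pos: [0.5117, 0.0029, 0.2916]
orientation: [-0.632, -1.84, 1.845]
contact_force: [-3.4, -5.6, 11.4]
grip_width: 0.013
[-1.28131525  0.73430112  1.13753877]
t 23.55 tcp [0.5117 0.0029 0.2916] az 142.24 tilt [ 0.0015 -0.0029 -1.    ] grip 0.013 F [-3.4 -5.6 11.4] q [-0.97  0.67  1.16  2.09 -0.79  0.92 -1.58]
shift cm [-16.76  -6.09  -1.33] twist -0.861
```

```bash
python3 -m jog '[[[0,0,0],-0.04,0],[[0,0,0],-0.04,0],[[0,-3,0],-0.1,0],[[0,-6.1,0],-0.28,0],[[-6,-6.1,-0.5],-0.46,0],[[-12,-6.1,-1],-0.65,0],[[-16.8,-6.1,-1.3],-0.83,0],[[-16.8,-6.1,-1.3],-0.86,0],[[-16.8,-6.1,-1.3],-0.86,0]]' 50; python3 -c "
from h import *
go((.6522,-.089),-168.4,.2955)
f=grab_frame('side');crop(f,'pics/s9.png',220,90,160,125,5)"
```

```text
clock: 24.68
tcp_pos: [0.6515, -0.0883, 0.3507]
orientation: [-0.211, 2.119, -2.117]
contact_force: [0.9, -0.7, -0.5]
grip_width: 0.0426
t 24.68 tcp [ 0.6515 -0.0883  0.3507] az -168.69 tilt [-0.0012  0.001  -1.    ] grip 0.0426 F [ 0.9 -0.7 -0.5] q [-0.55  0.66  0.9   1.69 -0.58  1.08 -0.84]
shift cm [-0.06  5.52  0.09] twist -0.005
```

View pics/s9.png

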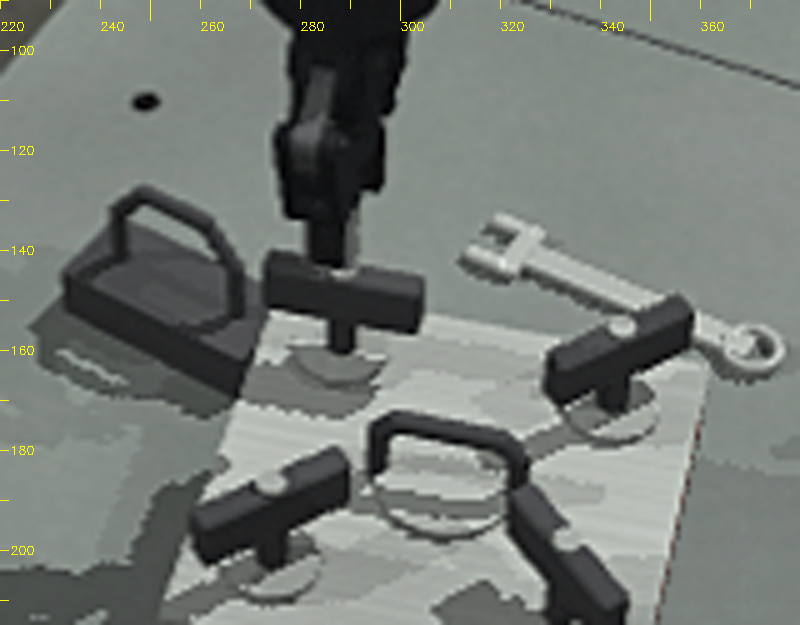

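```bash
python3 -m jog '[[[-0.05,3,0.1],0,0],[[-0.05,5.5,0.1],0,0],[[-0.05,5.5,0.1],0,0],[[-0.05,5.5,0.1],0,1],[[-0.05,5.5,0.1],0,1],[[-0.05,5.5,0.1],0,1],[[-0.05,5.5,0.1],0,1]]' 50; python3 -c "
from h import *
go((.6522,-.089),-214,.289)"
```

```text
clock: 25.6
tcp_pos: [0.653, -0.0895, 0.2976]
orientation: [-0.209, 2.116, -2.116]
contact_force: [-1.4, 1.2, 6.4]
grip_width: 0.0132
t 25.6 tcp [ 0.653  -0.0895  0.2976] az -168.6 tilt [ 1.7e-03  6.0e-04 -1.0e+00] grip 0.0132 F [-1.4  1.2  6.4] q [-0.52  0.72  0.85  1.73 -0.63  0.99 -0.8 ]
shift cm [ 0.07  0.86 -0.06] twist 0.792
```

```bash
python3 -m jog '[[[0,0,0],0.12,1],[[0,0.15,0],0.28,1],[[0,0.25,0],0.43,1],[[0,0.4,0],0.58,1],[[0,0.5,0],0.72,1],[[0,0.55,0],0.785,1],[[0,0.55,0],0.86,1],[[0,0.55,0],0.86,1],[[0,0.55,0],0.86,1]]' 50; python3 -c "
from h import *
print(get_obs()['moment'])
go((.6522,-.089),-168.4,.353)"
```

```text
clock: 26.72
tcp_pos: [0.653, -0.0898, 0.2925]
orientation: [-0.631, -1.843, 1.843]
contact_force: [-3.1, -0.9, 10.3]
grip_width: 0.0128
[0.03300835 0.74899464 1.2138047 ]
t 26.73 tcp [ 0.653  -0.0898  0.2925] az 142.28 tilt [ 1.3e-03 -7.0e-04 -1.0e+00] grip 0.0128 F [-3.1 -0.9 10.3] q [-0.61  0.83  1.04  1.74 -0.81  1.07 -1.52]
shift cm [ 0.1  -6.05 -0.01] twist -0.861
```

```bash
python3 -m jog '[[[0,0,0],-0.04,0],[[0,0,0],-0.04,0],[[0,-3,0],-0.04,0],[[0,-8,0],-0.04,0],[[0,-14,0],-0.04,0],[[-6,-16,8],-0.04,0],[[-12,-16,16],-0.04,0],[[-12,-16,16],-0.04,0],[[-12,-16,16],-0.04,0]]' 50; python3 -c "
from h import *
go((.6522,-.089),-168.4,.353)
f=grab_frame('side');crop(f,'pics/s10.png',220,90,160,125,5)
f=grab_frame('top');crop(f,'pics/t10.png',260,180,125,115,5);cv2.imwrite('pics/t10f.png',f['image'])"
```

```text
clock: 27.85
tcp_pos: [0.6464, -0.2951, 0.4513]
orientation: [-0.607, -1.859, 1.863]
contact_force: [-0.7, -0.6, 0.4]
grip_width: 0.0426
t 27.85 tcp [ 0.6464 -0.2951  0.4513] az 143.93 tilt [-1.0e-04 -2.3e-03 -1.0e+00] grip 0.0426 F [-0.7 -0.6  0.4] q [-0.28  0.74  1.1   1.45 -0.66  1.35 -1.35]
shift cm [ 11.68   9.78 -17.01] twist -0.832
```

View pics/s10.png

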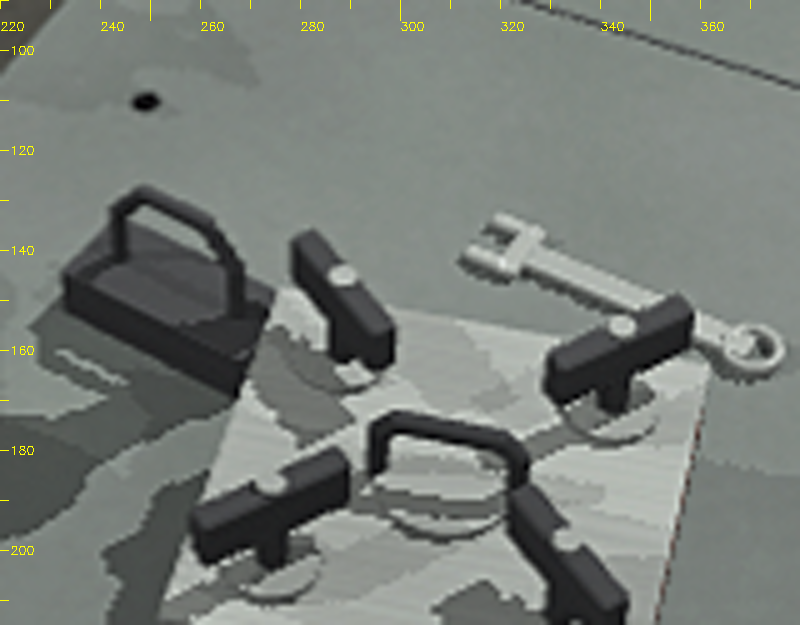

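View pics/t10.png

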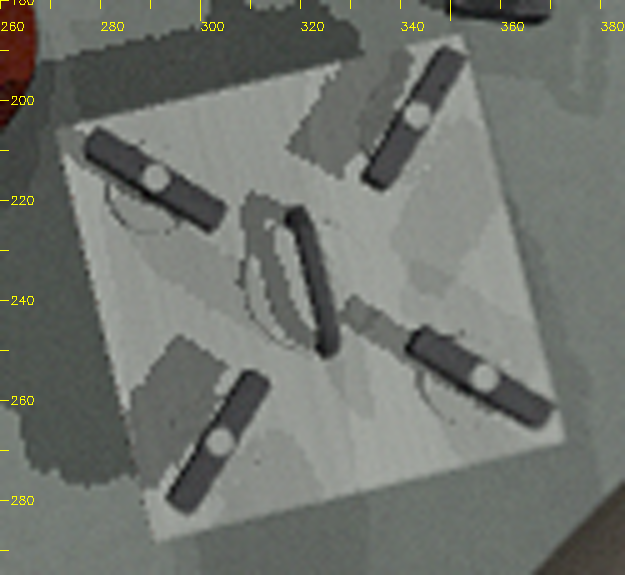

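View pics/t10f.png

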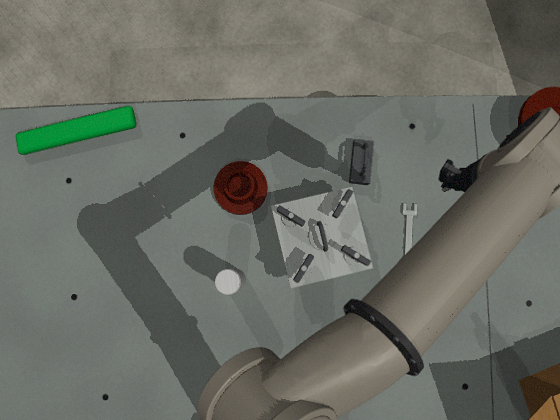

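```bash
python3 - <<'E'
from h import *
f=grab_frame('top')
st={'UL':(289.3,215.3),'UR':(341.7,202.6),'LR':(355,255.3),'LL':(302,268.4)}
en={'UL':((278,207.2),(302,223.8)),'LR':((342.5,247.3),(367.5,263.5)),'LL':((310,256),(294.5,280.8)),'UR':((349.2,191),(334,215.5))}
P={k:unproj(f,v,.148)[0] for k,v in st.items()}; op={'UL':'LR','LR':'UL','LL':'UR','UR':'LL'}
for k in st:
    e=unproj(f,en[k],.146); d=e[1]-e[0]; r=P[op[k]]-P[k]
    a=lambda v:np.degrees(np.arctan2(v[1],v[0]))%180
    print(k,"bar",a(d).round(1),"line",a(r).round(1),"short by",((a(d)-a(r)+90)%180-90).round(1))
E
```

```text
UL bar 53.6 line 57.0 short by -3.4
UR bar 146.2 line 147.0 short by -0.8
LR bar 55.4 line 57.0 short by -1.6
LL bar 146.2 line 147.0 short by -0.8
```

```bash
python3 -c "
from bench import *
print(hand_in())"
```

```text
the job is handed in; nothing more can be done
None
```

I tightened all four T-nuts clockwise in star order a, c, b, d, first to about halfway and then home to the stop. I then let go, moved the arm clear and handed in at about 28 s. The a–d names assume the cover's yaw is about 11.6°, not turned half round from that; the opposite pairs are the same either way.

**First round:** the gripper stood within about 0.2° of the halfway angle on each nut.

**Second round:** each nut gave about 1.1–1.2 N m of twist at the end, against about 0.2 N m when free, so all four reached their stops.

**Final pictures:**
- **Nuts:** all four bars point at the cover's centre. They read 1 to 3° past the line rather than short of it (a was 3.4°). I put this down to reading pixels and a little give at the stop.
- **Surroundings:** the cover looks level, and the can, block, spare flange and wrench look unmoved. I judged both by eye and did not measure the cover's lean.

**Forces:** the wrist force readings I took stayed below about 15 N, and the gripper read no contact at the end. My camera estimates of the stud positions were 1–4 mm off, and I corrected for that while gripping.

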